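Hold the dust extractor's sprung grille open for a filter change

TASK

The filter in the nail-dust extractor needs changing. Swing the toggle clamp's handle over and right back so that its arm lets go of the grille guard, then lift the guard by its T pull to 60 degrees and keep holding it there: its spring would shut it, so finish with the guard still in the gripper while I take the filter out. Do not push the bottles, jars and tools on the table about.

Things in the scene. Friction and masses are not known exactly. Their poses are not given: they have to be found in the camera images.
- extractor: nail-dust extractor: white box 200 mm deep (x), 250 mm wide (y), 85 mm high, fixed to the table, with a flat grille guard on top. Origin under its centre at table height, z up; its -x side is the front (towards the robot when its yaw is 0), -y its right side, where the toggle clamp is bolted on
- guard (a joint): angle of the grille guard in rad: 0 shut, lying flat on the box; 1.047 = 60 degrees open; stop at 1.75. Hinged along the extractor's rear top edge, it opens up and backwards. A spring and its weight pull it shut (about 2 N at the pull), and nothing keeps it open
- guard_hinge (a point): point on the guard's hinge axis, in the extractor's middle plane: 101 mm behind the extractor's centre, 89 mm above the table. The axis runs along the extractor's y
- guard_pull (a point): centre of the guard's T pull: a black round bar, 16 mm in diameter, 36 mm long along the extractor's y, on a 12 mm wide stem sticking out in the guard's plane; 240 mm from the hinge axis, 39 mm in front of the box, 89 mm above the table when shut. Pinched across its flat ends (fingers closing along y) it turns between the pads as the guard swings, so the gripper may stay pointing down
- clamp_handle (a joint): angle of the toggle clamp's handle in rad: 0 locked, leaning 8 degrees inwards from upright (against its stop); it swings outwards (to the extractor's -y) through dead centre at about 0.14 to its far stop at 1.80, nearly level, where its weight keeps it
- clamp_arm (a joint): angle of the clamp's arm in rad, linked to the handle: 0 locked, its rubber pad pressing on the guard's right bar; it swings up and outwards as the handle goes over: about 0.45 at handle 1.05, 0.9 at handle 1.57, 1.14 at the handle's far stop
- clamp_pivot (a point): point on the handle's pivot axis: in the extractor's frame 50 mm in front of its centre, 166 mm to its right, 62 mm above the table. The axis runs along the extractor's x
- clamp_grip (a point): middle of the clamp handle's black round grip, 16 mm in diameter, 70 mm long, 93 mm from the pivot axis; the handle ends 26 mm farther out. 154 mm above the table locked, about 53 mm thrown right back. Pinched from above with the fingers closing along the extractor's x (the pivot's direction), it turns between the pads. Moves with the handle
- powder_jar: pale pink jar with a white lid, 49 mm in diameter, 50 mm high, standing in front of the extractor to its left; origin under its centre. Leave alone
- black_cap_polish: white polish bottle with a black cap, 31 mm wide, 77 mm high, standing to the right, in front of the clamp's side of the extractor; origin under its centre. Leave alone
- red_polish: dark red polish bottle with a black cap, 29 mm wide, 85 mm high, near the table's front edge; origin under its centre. Leave alone
- buffer: buffer block, 26 x 94 x 26 mm, lying at the table's right edge; origin under its centre. Leave alone
- glue: small glue bottle with a pointed cap, 18 mm wide, 62 mm high, standing at the table's right edge, farther back than the buffer; origin under its centre. Leave alone
- dappen: small white jar, 35 mm in diameter, 30 mm high, standing in front of the extractor to its right; origin under its centre. Leave alone

How it is judged:
By the outcome, as a careful person would: the job done as asked, in the order asked, and still so for the second after the job is handed in, while the arm keeps its last pose, push and grip.
It also fails if it takes over 48 s, if anything falls off the work surface, if the arm or the gripper's body presses on something with over 40 N, if the wrist force passes 120 N, or if a joint passes its speed limit or range.

ROBOT

A 7-joint arm with a two-finger parallel gripper is mounted at the origin on a cart in front of the work surface, level with it; the furniture and walls round the work are solid. World frame = base frame: x ahead of the robot, y to its left, z up, the work surface at z = 0. Lengths are in m, angles in degrees, forces in N, time in s.
With the tool pointing down it reaches from about 0.425 to 1.025 m from the base axis. Payload 9.4 kg.
Tool frame: the origin (TCP) lies between the finger pads, 19 mm behind the fingertips; this is the grasp point; z points along the fingers, y is the line along which they close (so a half turn about z gives the same grasp; the last joint's range is limited). The gripper opens to 85 mm and grips with 20 to 120 N. Pads are 22 mm wide; open, the fingers measure 114 mm over their backs; the gripper's body (76 mm by 85 mm) begins 54 mm behind the grasp point. The pads swing forward as they close: fully open they stand 13 mm farther back than shut.
Start: joints at [-80.713, 34.337, -0.143, 91.639, 0.103, 54.024, -4.572], TCP at [0.171, 0.704, 0.25] pointing down, gripper open.
Joint ranges: [-147.43, 147.43], [-19.82, 112.94], [-74.19, 73.91], [6.32, 146.72], [-59.91, 239.91], [6.04, 106.73], [-150.56, 150.56]. Speed limits (degrees/s): [127.2, 127.2, 172.46, 172.46, 180, 180, 180].

INTERFACE

Orientations are given as [roll, pitch, yaw] about the fixed x, y, z axes, in that order (R = Rz(yaw) Ry(pitch) Rx(roll)).
In Python, from rig import bot, cam, workorder gives the robot as it stands (bot), with the cameras (cam) and the job (workorder).
- The arm moves only by the tool creep_tool, called as a command line: name --pt "numbers of a row" for each row, then --argument value for the rest. Schema: {"type":"object","properties":{"offsets":{"type":"array","items":{"type":"array","items":{"type":"number"},"minItems":5,"maxItems":5},"minItems":1,"maxItems":5},"grip_force":{"type":"number"},"only":{"type":"string"},"quiet":{"type":"boolean"},"lines":{"type":"string"}},"required":["offsets"],"additionalProperties":false}. offsets is a list of rows, 1 to 5 of them, each of 5 numbers: the finger opening in m, then dx, dy, dz in shares of 0.6 m (1.0 is 0.6 m), then a turn about the tool's z in normalised numbers (1 is 180 degrees); each row is the pose to reach, as a shift and turn from the pose commanded when the call began, along the tool's axes at that moment; what a row does not reach only later rows make up. A row lasts 1/8 s, in which the tool goes at most 0.0625 m and 10.7 degrees, less where a joint would pass 70% of its speed; a pose out of reach is approached as far as the arm can. The fingers move at their own pace and stop on an object; grip_force is the grip in N (left out, the last holds). Time passes only in rows, so rows that do not move let the fingers close. The tool returns the time, the measured TCP pose, the force, the opening and the grip force at its end. only (a regular expression) keeps the lines of the reply that match it, lines (a string "A,B") keeps lines A to B, and quiet returns only ok. No shift or turn number may pass 1 either way. Input that does not fit is refused with a message, and nothing moves.
- bot.state(): the state, without advancing time (a new reading comes with each control period).
- cam.grab_frame(name): name is "side" or "top" or "wrist"; returns a dict with "image" (400x640x3 uint8, red, green, blue), "fx", "fy", "cx", "cy" (pixels), "dist" ([k1, k2, p1, p2, k3] as OpenCV has them; the pictures are not rectified), "world_from_camera" (4x4, takes a point from camera to world coordinates). Camera axes: x right, y down, z forward; pixel columns grow to the right and rows downward; lengths in m; the calibration is good to about 2 mm. A picture is of the moment at which its call begins. There is no depth.
- workorder.hand_in(): hands the job in; it is judged then, once.
The state is a dict: "time_s": time; "joint_positions": joint angles; "joint_vel": joint speeds; "tau": joint torques, N m; "tcp_pos": TCP position; "eef_rot": TCP orientation; "contact_force": force on the tool from outside, world axes, zero at the start; "wrist_torque": the same for the moment, N m; "gripper_width": finger opening in m; "grasp_force": force on a finger pad.
Only numpy, scipy, OpenCV 4.12 (cv2) and the standard library are available. Lean on these libraries where they do the work, as an engineer would, in place of code of your own. Each camera call takes 0.05 s, during which the arm holds its last target. There are 200 camera calls.

## Working session

There is one attempt and no reset: what is moved stays moved. The work goes in short steps, Python scripts to look and compute and a tool call to move; the robot and the scene stay as the last step left them, time stands still between calls to the robot, and variables do not carry over. Pictures are saved under pics/ and viewed, at most 10 in all, crops included, and the job is handed in when it is done.

```bash
ls; mkdir -p pics
```

Run:
```python
from rig import bot, cam, workorder
import cv2
for n in ("top","side"):
    f=cam.grab_frame(n); cv2.imwrite(f"pics/{n}0.png",f["image"][:,:,::-1]); print(n,f["fx"],f["cx"],f["cy"],f["dist"],f["world_from_camera"])
s=bot.state(); print(s["time_s"],s["tcp_pos"],s["eef_rot"],s["gripper_width"])
```

```text
pics
rig.py
top 442.7610161863743 316.2224358036818 196.89080586624806 [-0.04352193  0.          0.          0.          0.        ] [[-0.0070973  -0.99278987  0.1196574   0.40001506]
 [-0.99988471  0.00543938 -0.0141765  -0.06443289]
 [ 0.01342342 -0.11974422 -0.99271402  1.25110517]
 [ 0.          0.          0.          1.        ]]
side 386.90389889100896 319.0125838185218 200.52943463179375 [-0.01758559  0.          0.          0.          0.        ] [[-0.99270485 -0.07105301  0.09740921  0.40301835]
 [-0.12020616  0.52054395 -0.84533099  0.87569912]
 [ 0.00935754 -0.85087335 -0.52528751  0.6891917 ]
 [ 0.          0.          0.          1.        ]]
0.1 [0.17142407 0.70404608 0.24917654] [-1.79919476e+02  8.43218035e-03  1.66319858e+02] 0.08578368858696765
```

View pics/top0.png

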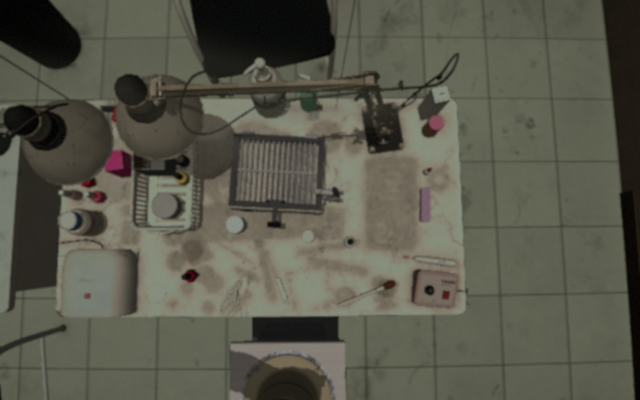

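View pics/side0.png

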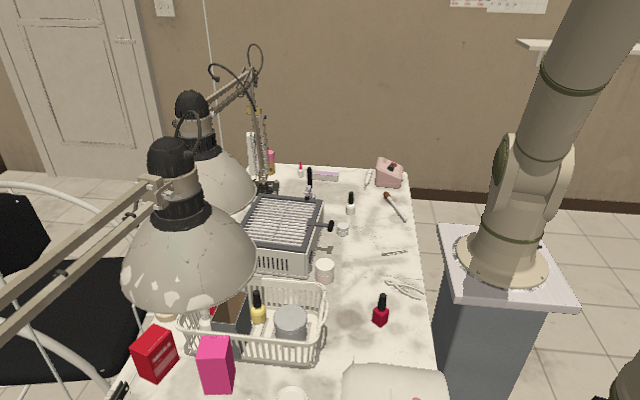

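The top view shows the extractor at about (235–325, 135–210), with its T pull near (276,222) and the clamp near (330,193). The side view agrees, and shows lamp heads to the left and behind. I'll enlarge both.

Run:
```python
import cv2
a=cv2.imread("pics/top0.png")[120:250,220:370]; cv2.imwrite("pics/topc.png",cv2.convertScaleAbs(cv2.resize(a,(750,600)[:2] and (690,598),interpolation=cv2.INTER_CUBIC),alpha=1.6))
a=cv2.imread("pics/side0.png")[150:290,225:375]; cv2.imwrite("pics/sidec.png",cv2.resize(a,(600,560),interpolation=cv2.INTER_CUBIC))
```

```text
(no output)
```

View pics/topc.png

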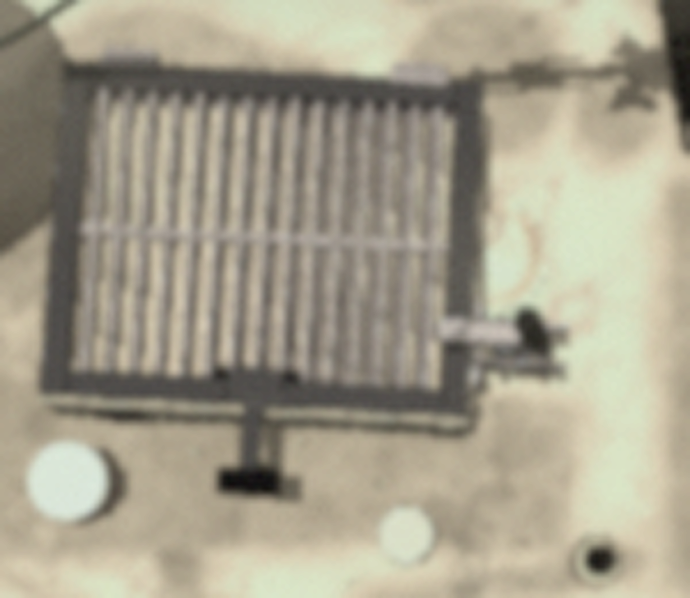

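View pics/sidec.png

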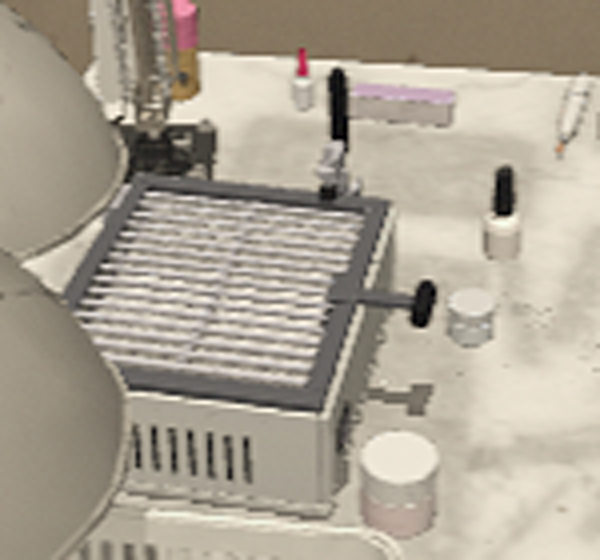

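The crops show, in crop pixels: top view, pull centre (248,481), grip (532,332) and guard corners (68,70), (482,80), (474,408), (42,392); side view, pull (424,303) and grip (338,108). I'll fit the pose from these.

Create h.py:
```python
from rig import bot, cam, workorder
import cv2, numpy as np
from scipy.optimize import least_squares
from scipy.spatial.transform import Rotation as R
def proj(f,P):
    W=np.linalg.inv(f["world_from_camera"]); K=np.array([[f["fx"],0,f["cx"]],[0,f["fy"],f["cy"]],[0,0,1]])
    return cv2.projectPoints(np.atleast_2d(np.array(P,float)),cv2.Rodrigues(W[:3,:3])[0],W[:3,3],K,np.array(f["dist"]))[0][:,0]
def ray(f,uv,z):
    K=np.array([[f["fx"],0,f["cx"]],[0,f["fy"],f["cy"]],[0,0,1]])
    n=cv2.undistortPoints(np.array([[uv]],float),K,np.array(f["dist"]))[0,0]
    T=f["world_from_camera"]; d=T[:3,:3]@[*n,1]; o=T[:3,3]; return o+d*(z-o[2])/d[2]
def ex(p,P): return np.atleast_2d(P)@R.from_euler('z',p[2]).as_matrix().T+[p[0],p[1],0]
def tool(target,s=None):
    "shift in tool axes from measured pose"
    s=s or bot.state(); return R.from_euler('xyz',s["eef_rot"],degrees=True).inv().apply(np.array(target)-s["tcp_pos"])
```

Run:
```python
from h import *
np.set_printoptions(precision=4,suppress=True)
t=cam.grab_frame("top"); s=cam.grab_frame("side")
P=[[-.139,0,.089],[-.05,-.153,.154],[.1,.125,.09],[.1,-.125,.09],[-.1,-.125,.09],[-.1,.125,.09]]
ut=np.array([[248,481],[532,332],[68,70],[482,80],[474,408],[42,392]])/4.6+[220,120]
us=np.array([[424,303],[338,108]])/4+[225,150]
def r(p):
    E=ex(p,P); return np.r_[((proj(t,E)-ut)*np.array([[1],[1],[.3],[.3],[.3],[.3]])).ravel(),(proj(s,E[:2])-us).ravel()]
o=least_squares(r,[.6,0,0],loss='soft_l1'); print(o.x,np.degrees(o.x[2]),r(o.x).reshape(-1,2))
print(ex(o.x,P))
for n,u,z in(("jar",(68,480),.05),("dappen",(406,534),.03),("polish",(600,560),.077)): print(n,ray(t,np.array(u)/4.6+[220,120],z))
for n,u,z in(("jar",(400,462),.05),("dappen",(471,302),.03),("polish",(505,172),.077)): print(n,ray(s,np.array(u)/4+[225,150],z))
```

```text
[ 0.6061  0.0215 -0.0665] -3.808444642037165 [[-0.1263  0.0625]
 [-0.404  -0.8746]
 [-0.3261 -0.6694]
 [ 0.5227  0.3606]
 [-0.2425  1.194 ]
 [-0.5117  0.5112]
 [-0.0372 -0.461 ]
 [ 0.5789 -2.575 ]]
[[ 0.4674  0.0308  0.089 ]
 [ 0.5461 -0.1278  0.154 ]
 [ 0.7142  0.1396  0.09  ]
 [ 0.6976 -0.1098  0.09  ]
 [ 0.4981 -0.0965  0.09  ]
 [ 0.5147  0.1529  0.09  ]]
jar [0.4711 0.1397 0.05  ]
dappen [ 0.4388 -0.0592  0.03  ]
polish [ 0.4216 -0.1708  0.077 ]
jar [0.4701 0.1488 0.05  ]
dappen [ 0.4393 -0.0558  0.03  ]
polish [ 0.4224 -0.1674  0.077 ]
```

The fit is good: extractor at (0.606, 0.0215), yaw −3.8°. Next is the swing towards the clamp.

Careful with the scale: shifts go in shares of 0.6 m and turns go in shares of 180 degrees. That gives: -0.24 m / 0.6 = -0.4, -0.187 m / 0.6 = -0.3117, 27 degrees / 180 = 0.15.

creep_tool --pt "0.085 -0.0617 -0.08 0 0.03" --pt "0.085 -0.125 -0.16 0 0.06" --pt "0.085 -0.1867 -0.24 0 0.09" --pt "0.085 -0.2483 -0.32 0 0.12" --pt "0.085 -0.3117 -0.4 0 0.15"

```text
time_s: 0.82
tcp_pos: [0.297, 0.4252, 0.2501]
eef_rot: [180.0, 0.0, 139.1]
contact_force: [0.7, -0.3, 0.9]
gripper_width: 0.085
grasp_force: 0.0
```

Add to h.py:
```python
def goto(x,y,z,yaw):
    s=bot.state(); d=tool([x,y,z],s); t=(s["eef_rot"][2]-yaw+180)%360-180
    print("shift",np.round(d,4),"turn",round(t,1),"len",round(np.linalg.norm(d),3),"t",s["time_s"],"F",np.round(s["contact_force"],1),"w",round(s["gripper_width"],4))
```

```bash
python3 -c "from h import *;goto(.546,-.128,.25,86.2)"
```

```text
shift [-0.5502 -0.2556  0.    ] turn 52.9 len 0.607 t 0.825 F [ 0.7 -0.3  0.9] w 0.085
```

In the tool's units: -0.275 m / 0.6 = -0.4583, -0.128 m / 0.6 = -0.2133, 26.5 degrees / 180 = 0.1472.

creep_tool --pt "0.085 -0.0917 -0.0433 0 0.0294" --pt "0.085 -0.1833 -0.085 0 0.0589" --pt "0.085 -0.275 -0.1283 0 0.0883" --pt "0.085 -0.3667 -0.17 0 0.1178" --pt "0.085 -0.4583 -0.2133 0 0.1472"

```text
time_s: 1.45
tcp_pos: [0.4222, 0.149, 0.2503]
eef_rot: [179.9, -0.0, 112.7]
contact_force: [-0.3, 0.9, -0.1]
gripper_width: 0.0849
grasp_force: 0.0
```

```bash
python3 -c "from h import *;goto(.546,-.128,.25,86.2)"
```

```text
shift [-3.033e-01  7.400e-03  2.000e-04] turn 26.5 len 0.303 t 1.45 F [-0.3  0.9 -0.1] w 0.0849
```

In the tool's units: -0.303 m / 0.6 = -0.505, -0.24 m / 0.6 = -0.4, 26.5 degrees / 180 = 0.1472.

creep_tool --pt "0.085 -0.1 0.0017 0 0.0294" --pt "0.085 -0.2 0.005 0 0.0589" --pt "0.085 -0.3 0.0067 0 0.0883" --pt "0.085 -0.4 0.01 0 0.1178" --pt "0.085 -0.505 0.0117 0 0.1472"

```text
time_s: 2.08
tcp_pos: [0.546, -0.127, 0.2501]
eef_rot: [180.0, -0.0, 86.2]
contact_force: [1.5, 1.1, -0.1]
gripper_width: 0.0848
grasp_force: 0.0
```

creep_tool --pt "0.085 0 0 0 0" --pt "0.085 0 0 0 0"

```text
time_s: 2.33
tcp_pos: [0.5449, -0.1252, 0.2496]
eef_rot: [-179.9, -0.0, 86.3]
contact_force: [-0.5, 0.5, 0.8]
gripper_width: 0.0852
grasp_force: 0.0
```

Run:
```python
from h import *
goto(.546,-.128,.154,86.2)
f=cam.grab_frame("wrist"); cv2.imwrite("pics/w1.png",f["image"][:,:,::-1])
print(proj(f,ex([.6061,.0215,-.0665],[[-.05,-.1494,.180],[-.05,-.153,.154],[-.05,-.166,.062]])))
```

```text
shift [-0.0028  0.0014  0.0956] turn 0.1 len 0.096 t 2.325 F [-0.5  0.5  0.8] w 0.0852
[[322.70035361 218.09453226]
 [322.41352659 210.72895023]
 [321.76735488 194.42586323]]
```

View pics/w1.png

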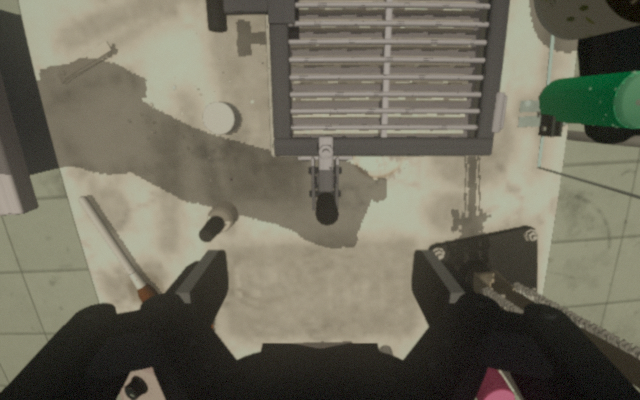

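The wrist view shows the grip's end at about (327,210), the guard's right bar corners at (273,155) and (505,153), and the pull at (215,12). I'll refit with those.

Run:
```python
from h import *
np.set_printoptions(precision=4,suppress=True)
f=cam.grab_frame("wrist"); p=[.6061,.0215,-.0665]
P=[[.1,-.125,.093],[-.1,-.125,.093],[-.05,-.1494,.180],[-.139,-.018,.089],[-.139,0,.089]]
print(proj(f,ex(p,P)))
a=f["image"][:,:,::-1][0:240,190:520]; cv2.imwrite("pics/w1c.png",cv2.resize(a,(792,576),interpolation=cv2.INTER_CUBIC))
```

```text
[[487.7331 161.6501]
 [266.4295 160.1317]
 [322.8568 219.28  ]
 [215.6209  31.3722]
 [214.1722   7.7042]]
```

View pics/w1c.png

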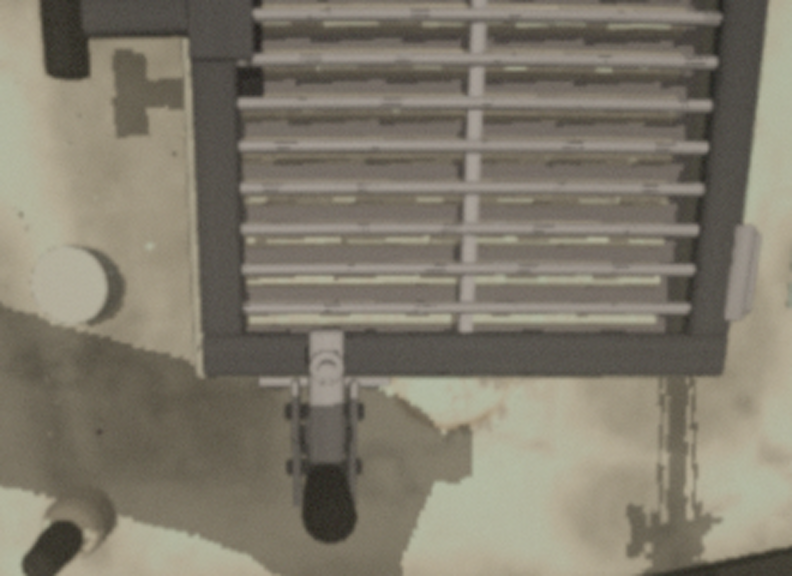

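In the tool's units: 0.096 m / 0.6 = 0.16, 0.064 m / 0.6 = 0.1067.

creep_tool --pt "0.085 0.0017 0.0017 0.05 0" --pt "0.085 0.0017 0.0033 0.1067 0" --pt "0.085 0.0017 0.0033 0.16 0" --pt "0.085 0.0017 0.0033 0.16 0" --grip_force 40

```text
time_s: 2.92
tcp_pos: [0.5461, -0.1228, 0.1525]
eef_rot: [-179.8, -0.0, 86.4]
contact_force: [-0.9, 0.1, 0.1]
gripper_width: 0.0845
grasp_force: 0.0
```

creep_tool --pt "0 0 0 0 0" --pt "0 0 0 0 0" --pt "0 0 0 0 0" --pt "0 0 0 0 0" --pt "0 0 0 0 0"

```text
time_s: 3.55
tcp_pos: [0.5496, -0.1247, 0.155]
eef_rot: [179.7, 0.0, 86.3]
contact_force: [5.6, 0.2, 2.8]
gripper_width: 0.0148
grasp_force: 39.5
```

```bash
python3 -c "from h import *;goto(.5485,-.126,.154,86.2)"
```

```text
shift [-0.0014 -0.001   0.001 ] turn 0.1 len 0.002 t 3.55 F [5.6 0.2 2.8] w 0.0148
```

In the tool's units: -0.063 m / 0.6 = -0.105, -0.052 m / 0.6 = -0.0867.

creep_tool --pt "0 -0.0217 0.0017 0 0" --pt "0 -0.0483 0.0017 0.0008 0" --pt "0 -0.0683 0.0017 0.005 0" --pt "0 -0.0867 0.0017 0.0133 0" --pt "0 -0.105 0.0017 0.0233 0"

```text
time_s: 4.18
tcp_pos: [0.546, -0.1879, 0.1414]
eef_rot: [179.8, -0.0, 86.3]
contact_force: [2.9, 1.1, 8.0]
gripper_width: 0.0151
grasp_force: 42.2
```

creep_tool --pt "0 -0.0167 0 0.0117 0" --pt "0 -0.03 0 0.025 0" --pt "0 -0.0433 0 0.0417 0" --pt "0 -0.0533 0 0.0583 0" --pt "0 -0.0617 0 0.0767 0"

```text
time_s: 4.8
tcp_pos: [0.5438, -0.227, 0.0952]
eef_rot: [179.7, 0.2, 86.2]
contact_force: [2.9, -4.6, 5.9]
gripper_width: 0.0147
grasp_force: 38.8
```

In the tool's units: 0.042 m / 0.6 = 0.07, 0.041 m / 0.6 = 0.0683.

creep_tool --pt "0 -0.005 0 0.02 0" --pt "0 -0.0083 0 0.04 0" --pt "0 -0.0092 0 0.0567 0" --pt "0 -0.0092 0 0.0683 0" --pt "0 -0.0092 0 0.07 0"

```text
time_s: 5.42
tcp_pos: [0.5435, -0.2328, 0.0526]
eef_rot: [179.7, 0.2, 86.2]
contact_force: [3.0, -7.1, 1.4]
gripper_width: 0.0149
grasp_force: 38.9
```

creep_tool --pt "0 0 0 0 0"

```text
time_s: 5.55
tcp_pos: [0.5434, -0.2328, 0.0529]
eef_rot: [179.7, 0.2, 86.2]
contact_force: [3.4, -6.8, 2.2]
gripper_width: 0.0144
grasp_force: 38.9
```

```bash
python3 -c "from h import *;goto(.469,.031,.089,-176.2+180)"
```

```text
shift [ 0.2582 -0.0915 -0.0376] turn 82.4 len 0.276 t 5.55 F [ 3.4 -6.8  2.2] w 0.0144
```

creep_tool --pt "0.085 0 0 0 0" --pt "0.085 0 0 0 0" --pt "0.085 0 0 0 0" --pt "0.085 0 0 0 0" --pt "0.085 0 0 0 0"

```text
time_s: 6.18
tcp_pos: [0.5416, -0.2298, 0.052]
eef_rot: [-180.0, -0.0, 86.3]
contact_force: [-0.6, 0.3, 2.1]
gripper_width: 0.0853
grasp_force: 0.0
```

creep_tool --pt "0.085 0 0 -0.05 0" --pt "0.085 0 0 -0.1333 0" --pt "0.085 0 0 -0.2333 0" --pt "0.085 0 0 -0.3167 0"

```text
time_s: 6.68
tcp_pos: [0.5415, -0.2299, 0.2442]
eef_rot: [180.0, 0.0, 86.3]
contact_force: [0.9, 0.7, 1.5]
gripper_width: 0.0852
grasp_force: 0.0
```

Run:
```python
from h import *
goto(.469,.031,.25,-3.8); print(np.round(bot.state()["joint_positions"],1))
t=cam.grab_frame("top"); s=cam.grab_frame("side")
for a,b in(((130,90),(190,105)),((160,115),(205,170))):
    o=least_squares(lambda X:np.r_[proj(t,X)[0]-a,proj(s,X)[0]-b],[.65,.25,.4]); print(o.x,o.fun)
b=cv2.resize(s["image"][130:270,225:375,::-1],(600,560)); cv2.imwrite("pics/s2.png",b)
```

```text
shift [ 0.2557 -0.0891 -0.0059] turn 90.1 len 0.271 t 6.675 F [0.9 0.7 1.5] w 0.0852
[  0.2  26.9  25.1 111.5 -15.8  44.9  30.4]
[0.69374594 0.26257071 0.47982416] [-0.52582753 -1.76635504  1.60492498  0.54705611]
[0.68931316 0.25132768 0.35003711] [-0.6070151  -2.54306837  2.24409359  0.64193953]
```

View pics/s2.png

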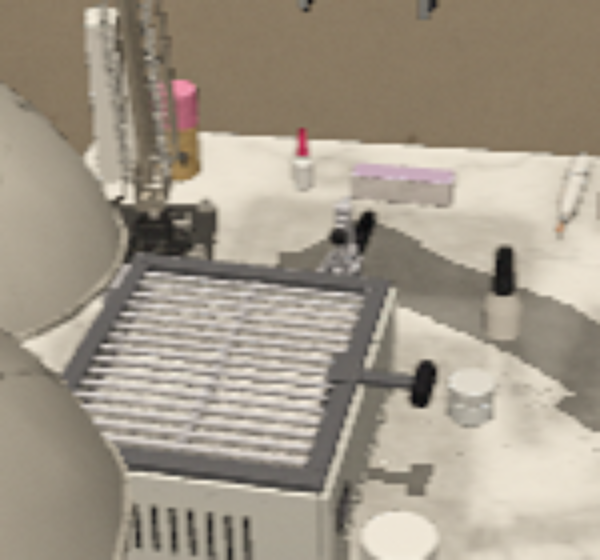

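The handle is thrown back and the clamp arm is up. The bottles haven't moved. Next, the pull.

In the tool's units: 0.128 m / 0.6 = 0.2133, 0.102 m / 0.6 = 0.17, 45 degrees / 180 = 0.25.

creep_tool --pt "0.085 0.0433 -0.015 0 0.05" --pt "0.085 0.085 -0.03 0 0.1" --pt "0.085 0.1283 -0.045 0 0.15" --pt "0.085 0.17 -0.06 0 0.2" --pt "0.085 0.2133 -0.075 0 0.25"

```text
time_s: 7.4
tcp_pos: [0.5043, -0.0984, 0.2415]
eef_rot: [-180.0, 0.0, 41.0]
contact_force: [0.3, 0.8, 0.1]
gripper_width: 0.085
grasp_force: 0.0
```

```bash
python3 -c "from h import *;goto(.469,.031,.2,-3.8);print(bot.state()['joint_positions'])"
```

```text
shift [ 0.0583 -0.1208  0.0415] turn 44.8 len 0.14 t 7.4 F [0.3 0.8 0.1] w 0.085
[-23.62868536  24.60357161  39.75805552 121.1951656  -23.48518537
  41.89459755 -17.57431919]
```

In the tool's units: -0.121 m / 0.6 = -0.2017, -0.097 m / 0.6 = -0.1617, 44.8 degrees / 180 = 0.2489.

creep_tool --pt "0.085 0.02 -0.04 0.0083 0.05" --pt "0.085 0.0383 -0.08 0.025 0.1" --pt "0.085 0.0583 -0.12 0.0417 0.15" --pt "0.085 0.0783 -0.1617 0.0583 0.2" --pt "0.085 0.0967 -0.2017 0.0692 0.2489"

```text
time_s: 8.02
tcp_pos: [0.4678, 0.0308, 0.1997]
eef_rot: [180.0, 0.0, -3.8]
contact_force: [0.5, 1.0, 0.1]
gripper_width: 0.0848
grasp_force: 0.0
```

creep_tool --pt "0.085 0 0 0 0"

```text
time_s: 8.15
tcp_pos: [0.4674, 0.0316, 0.1994]
eef_rot: [179.9, 0.1, -3.3]
contact_force: [-0.2, 0.1, 0.4]
gripper_width: 0.0852
grasp_force: 0.0
```

Run:
```python
from h import *
goto(.469,.031,.089,-3.8);print(bot.state()['joint_positions'])
f=cam.grab_frame("wrist"); cv2.imwrite("pics/w2.png",f["image"][:,:,::-1])
print(proj(f,[[.469,.031,.097],[.469,.031,.089]]))
```

```text
shift [0.0019 0.0004 0.1104] turn 0.5 len 0.11 t 8.15 F [-0.2  0.1  0.4] w 0.0852
[-45.6729791   29.45257187  50.99458994 129.25661644 -38.41327558
  37.84855629 -59.82545777]
[[319.78269348 201.54353998]
 [319.78026092 198.51062942]]
```

View pics/w2.png

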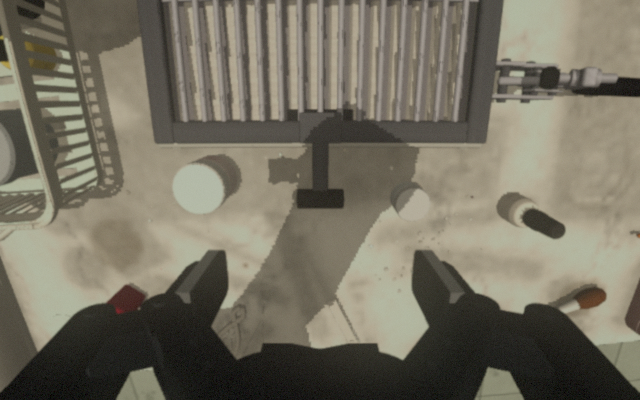

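Pull seen at (320,198), predicted (320,200), so it's aligned. The jar at (200,188) and the dappen at (410,203) are clear of the fingers. Descending.

In the tool's units: 0.11 m / 0.6 = 0.1833, 0.03 m / 0.6 = 0.05.

creep_tool --pt "0.085 0.0017 0 0.05 0" --pt "0.085 0.0017 0 0.1 0" --pt "0.085 0.0017 0 0.15 0" --pt "0.085 0.0017 0 0.1833 0" --pt "0.085 0.0017 0 0.1833 0" --grip_force 60

```text
time_s: 8.82
tcp_pos: [0.4694, 0.0285, 0.0899]
eef_rot: [180.0, 0.1, -3.5]
contact_force: [0.8, -0.2, 0.7]
gripper_width: 0.0847
grasp_force: 0.0
```

creep_tool --pt "0 0 0 0 0" --pt "0 0 0 0 0" --pt "0 0 0 0 0" --pt "0 0 0 0 0" --pt "0 0 0 0 0"

```text
time_s: 9.45
tcp_pos: [0.47, 0.0309, 0.0908]
eef_rot: [-179.9, -0.0, -3.4]
contact_force: [1.9, 5.6, 1.8]
gripper_width: 0.0343
grasp_force: 61.5
```

```bash
python3 -c "from h import *;print(bot.state()['joint_positions'])"
```

```text
[-32.09033538  37.52768321  32.15742091 133.26285438 -55.55655717
  23.24545491 -45.75205687]
```

In the tool's units: -0.0621 m / 0.6 = -0.1035, -0.0499 m / 0.6 = -0.0832.

creep_tool --pt "0 0.0005 0 -0.021 0" --pt "0 0.0022 0 -0.0418 0" --pt "0 0.005 0 -0.0625 0" --pt "0 0.0087 0 -0.0832 0" --pt "0 0.0137 0 -0.1035 0"

```text
time_s: 10.07
tcp_pos: [0.4784, 0.0304, 0.153]
eef_rot: [-180.0, -0.0, -3.4]
contact_force: [5.0, 6.1, -5.8]
gripper_width: 0.0346
grasp_force: 60.2
```

```bash
python3 -c "from h import *;print(bot.state()['joint_positions'])"
```

```text
[-39.71710816  33.39308714  43.6944865  130.22353163 -45.0804608
  32.53636941 -54.33010171]
```

In the tool's units: -0.0922 m / 0.6 = -0.1537, -0.0756 m / 0.6 = -0.126.

creep_tool --pt "0 0.0105 0 -0.0333 0" --pt "0 0.0238 0 -0.0655 0" --pt "0 0.04 0 -0.0965 0" --pt "0 0.0587 0 -0.126 0" --pt "0 0.0798 0 -0.1537 0"

```text
time_s: 10.7
tcp_pos: [0.5257, 0.0277, 0.2449]
eef_rot: [-180.0, 0.0, -3.4]
contact_force: [6.1, 4.7, -11.1]
gripper_width: 0.0345
grasp_force: 60.7
```

```bash
python3 -c "from h import *;print(bot.state()['joint_positions'])"
```

```text
[-45.72291223  29.89899028  54.46506758 119.90799225 -33.78707203
  46.93485163 -64.04594396]
```

In the tool's units: 0.0657 m / 0.6 = 0.1095, -0.0546 m / 0.6 = -0.091.

creep_tool --pt "0 0.0187 0 -0.0207 0" --pt "0 0.0388 0 -0.0402 0" --pt "0 0.0602 0 -0.058 0" --pt "0 0.0828 0 -0.0745 0" --pt "0 0.1095 0 -0.091 0"

```text
time_s: 11.32
tcp_pos: [0.59, 0.0239, 0.2986]
eef_rot: [-179.9, 0.2, -3.4]
contact_force: [1.8, 3.4, -9.4]
gripper_width: 0.0342
grasp_force: 60.7
```

creep_tool --pt "0 0 0 0 0" --pt "0 0 0 0 0"

```text
time_s: 11.58
tcp_pos: [0.5898, 0.024, 0.2984]
eef_rot: [-179.9, 0.2, -3.4]
contact_force: [-1.0, 6.8, -4.0]
gripper_width: 0.0345
grasp_force: 60.9
```

Run:
```python
from h import *
s=bot.state(); print(s['joint_positions'])
p=[.6075,.0215,-.0665]; h=ex(p,[[.101,0,.089]])[0]; v=R.from_euler('z',-p[2]).apply(s["tcp_pos"]-h); print(v,np.hypot(v[0],v[2]),np.degrees(np.arctan2(v[2],-v[0])))
f=cam.grab_frame("side"); cv2.imwrite("pics/s3.png",f["image"][:,:,::-1])
```

```text
[-43.91377028  31.20024009  56.20880437 108.69817642 -30.95892171
  57.03701794 -67.18529814]
[-0.11881932  0.00131397  0.20938452] 0.24074864503819282 60.42641361797827
```

View pics/s3.png

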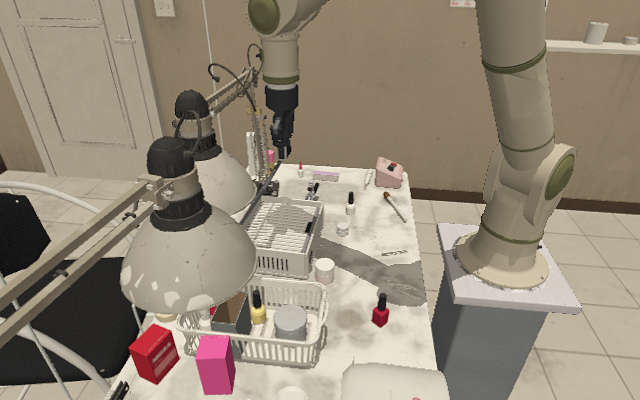

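The side view shows the gripper at about (284,150). The guard isn't clear at this scale, so I'll enlarge it.

Run:
```python
from h import *
f=cam.grab_frame("side"); print(proj(f,[bot.state()["tcp_pos"]]))
a=cv2.resize(f["image"][80:280,220:360,::-1],(420,600),interpolation=cv2.INTER_CUBIC)
w=cv2.resize(cam.grab_frame("wrist")["image"][:,:,::-1],(380,238)); c=np.zeros((600,800,3),np.uint8); c[:,:420]=a; c[:238,420:]=w
cv2.imwrite("pics/s3c.png",c)
```

```text
[[283.50516431 149.67411686]]
```

View pics/s3c.png

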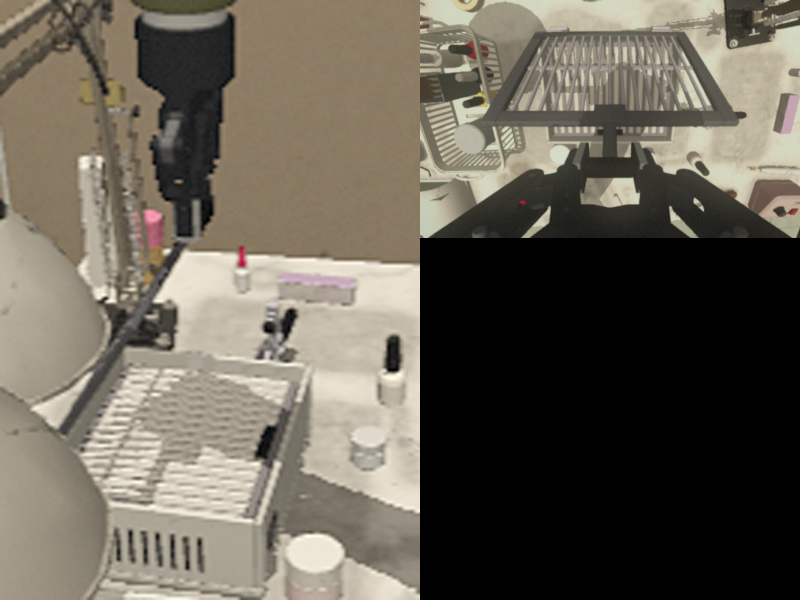

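The guard is raised to about 60° (seen edge-on) with its pull between the pads. The clamp is thrown back and nothing else has moved, so I'm handing in.

```bash
python3 -c "from rig import bot, cam, workorder;print(workorder.hand_in())"
```

```text
the job is handed in; nothing more can be done
None
```

I threw the clamp handle right back and lifted the guard to about 60° (60.4° from the gripper's position); the gripper is still holding it by the T pull, nothing else on the table moved as far as the pictures show, and I handed the job in at about 12 s.

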